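# Shut the chamber's pump valve with the loose crank

### The job

Close the pump valve of the small vacuum chamber. Take the loose crank from its parking stub, set its socket down over the hex drive sunk in the valve's collar, feeling for the flats until it drops fully home before you wind, then turn the crank clockwise until the valve is fully shut against its stop (the dial's pointer on the red mark), without forcing the drive or disturbing the other things, and leave the crank seated on the valve.

Things in the scene. Friction and masses are not known exactly. Their poses are not given: they have to be found in the camera images.
- station: Fixed black plate 390 x 170 x 12 mm with an upright metal angle valve and, on its +x side, a round vacuum chamber 176 mm across, top 118 mm above the bench, axis 205 mm from the valve. Origin: on the valve's axis at bench level. A grey gear head with the dial sits beside the valve's collar on the +y side, its pointer 131 mm above the bench.
- collar (a point): Centre of the rim of the dark round collar on top of the valve, 155 mm above the bench, on the valve's axis, axes as the station's. Outer diameter 66 mm, bore 56 mm, flat floor 45 mm below the rim. The hex drive stands hidden in it, its nose 11 mm below the rim.
- drive (a point): On the valve's axis at the collar's floor, 110 mm above the bench: foot of the hex drive (30 mm across flats, 26 mm tall, plus a coned nose 8 mm tall, 29 to 18 mm across). It may stand at any angle, which nothing reports. It turns stiffly: 0.45 N m, 6 N at the knob. A push of over 25 N on its top, or over 20 N at the knob (1.6 N m), may harm it. A homed crank's rim rests on this floor.
- dial (a joint): Black pointer of the dial on the gear head: angle in rad, 0 open (pointing to the station's -x, green mark), 1.571 fully shut (pointing to the station's +y, red mark), where the drive meets a firm stop. Geared down 8:1: it grows 0.125 rad for each rad the drive turns clockwise seen from above; starts part open, 0.5 to 1 crank turn from shut.
- pointer (a point): Tip of the dial's black pointer, 15 mm from the dial's axis; it turns with the dial.
- rest: Fixed aluminium parking plate 110 x 110 x 12 mm with an upright round stub in its middle, 26 mm across and 26 mm tall above the plate. Origin under its centre, at bench level.
- crank: Loose steel crank, about 450 g, standing at first over the stub, rim 12 mm above the bench. Origin: centre of the socket's mouth, its lowest end; z up the axis; +x along the arm. Socket: 37 mm deep, hex bore 31.6 mm across flats (flats face +x and -x; about 6 degrees play on the drive), up to 48 mm across outside. Neck 46 mm across, 37 to 60 mm up. On the hex's corners it stands 26 mm above home.
- crank_head (a point): Centre of the crank's dark square head, 30 x 30 mm (sides along the crank's x and y), 60 to 88 mm above the socket's mouth (this point is 74 mm up), on the crank's axis. The flat arm, 18 mm wide, 60 to 68 mm up, leaves it along the crank's +x. Axes as the crank's.
- crank_knob_mid (a point): Middle of the crank's upright red knob, 24 to 26 mm across and 45 mm tall (69 to 114 mm above the socket's mouth; this point is 91 mm up), 80 mm from the crank's axis along its +x. The knob spins freely on its pin.
- meter: Bystander: loose red and black hand-held multimeter 150 x 75 x 35 mm (its knob 43 mm), lying flat. Origin under its centre, x along its length.
- blank: Bystander: loose round blank flange, 70 mm across, 15 mm tall with a copper gasket on top. Origin under its centre.
- wafer_box: Bystander: loose wafer box, 66 x 66 x 32 mm, white with an amber lid. Origin under its centre.
Mind the look-alikes: they are no part of the job. What is meant by the crank is not turquoise, and is the larger of those in its own colour.

How it is judged:
By the outcome, as a careful person would: the job done as asked, in the order asked, and still so for the second after the job is handed in, with the robot touching nothing.
It also fails if it takes over 72 s, if anything falls off the work surface, if the arm or the gripper's body presses on something with over 40 N, if the wrist force passes 120 N, or if a joint passes its speed limit or range.

### The arm

A 6-joint arm with a two-finger parallel gripper is mounted at the origin on the work surface. World frame = base frame: x ahead of the robot, y to its left, z up, the work surface at z = 0. Lengths are in m, angles in rad, forces in N, time in s.
With the tool pointing down it reaches from about 0.375 to 0.9 m from the base axis. Payload 3.1 kg.
Tool frame: the origin (TCP) lies at the very end of the fingers, on their centre line; the grasp point (between the pads) lies 19 mm behind it (env.grip_point_offset is the distance from the TCP to the grasp point, in m); z points along the fingers, y is the line along which they close (so a half turn about z gives the same grasp; the last joint's range is limited). The gripper opens to 87 mm and grips with 3 to 60 N. Pads are 19 mm wide; open, the fingers measure 117 mm over their backs; the gripper's body (75 mm by 190 mm) begins 51 mm behind the grasp point.
Start: joints at [1.107, 0.527, 1.433, -0, 1.181, -0.178], TCP at [0.176, 0.6, 0.19] pointing down, gripper open.
Joint ranges: [-3.08, 3.08], [-0.75, 2.2], [0.22, 2.44], [-1.43, 4.57], [0, 2.65], [-2.85, 2.85]. Speed limits (rad/s): [2.79, 2.79, 3.14, 3.14, 3.14, 3.14].

### API

Orientations are given as a unit quaternion [w, x, y, z].
In Python, from bench import env, read_camera, camera_info gives the robot as it stands.
- The arm moves only by the shell command python3 -m creep, which reads ROWS from standard input. ROWS is one flat JSON list of numbers that holds 1 to 10 rows one after another, with no inner brackets; each row has 7 numbers: the finger opening in m, then dx, dy, dz in normalised numbers (1 is 0.25 m), then a rotation vector rx, ry, rz in shares of 4 rad (1.0 is 4 rad); each row shifts and turns the commanded pose from where the row before left it, along the tool's axes as they then stand; what a row does not reach is not made up. A row lasts 1/12 s, in which the tool goes at most 0.0417 m and 0.125 rad, less where a joint would pass 70% of its speed; a pose out of reach is approached as far as the arm can. The fingers move at their own pace and stop on an object; the grip force is fixed at half the most. Time passes only in rows, so rows that do not move let the fingers close. It prints the time, the measured TCP pose, the force, the opening and the grip force at its end. Input that does not fit is refused with a message, and nothing moves.
- env.read_state(): the state, without advancing time (a new reading comes with each control period).
- read_camera(name): name is "scene" or "top"; returns (picture, depth): 480x640x3 uint8, red, green, blue; 480x640 float32, m along the optical axis (not along the pixel's ray), 0 where there is no reading.
- camera_info(name): a dict with "fx", "fy", "cx", "cy" (pixels), "D" ([k1, k2, p1, p2, k3] as OpenCV has them; the pictures are not rectified), "position" and "rotation" of the camera in the world. Camera axes: x right, y down, z forward; pixel columns grow to the right and rows downward; lengths in m; the calibration is good to about 2 mm. A picture is of the moment at which its call begins. camera_info takes no time and is no camera call.
- env.close_job(): hands the job in; it is judged then, once.
The state is a dict: "time": time; "joints": joint angles; "qvel": joint speeds; "joint_efforts": joint torques, N m; "tool_pos": TCP position; "tool_rot": TCP orientation; "contact_force": force on the tool from outside, world axes, zero at the start; "wrist_torque": the same for the moment, N m; "width": finger opening in m; "finger_force": force on a finger pad.
Only numpy, scipy, OpenCV 4.12 (cv2) and the standard library are available. Lean on these libraries where they do the work, as an engineer would, in place of code of your own. Each camera call takes 0.05 s, during which the arm holds its last target. There are 200 camera calls.

## Working session

There is one attempt and no reset: what is moved stays moved. The work goes in short steps, Python scripts to look and compute and a shell command to move; the robot and the scene stay as the last step left them, time stands still between calls to the robot, and variables do not carry over. Pictures are saved under pics/ and viewed, at most 10 in all, crops included, and the job is handed in when it is done.

```bash
ls; mkdir -p pics; cat > h.py <<'E'
import numpy as np, cv2
from bench import env, read_camera, camera_info
def cam(n):
    p,d=read_camera(n); np.savez(''+n+'.npz',p=p,d=d); return p,d
def load(n):
    z=np.load(''+n+'.npz'); return z['p'],z['d']
def ray(n,u,v):
    c=camera_info(n); K=np.array([[c['fx'],0,c['cx']],[0,c['fy'],c['cy']],[0,0,1]])
    q=cv2.undistortPoints(np.array([[[u,v]]],float),K,np.array(c['D'],float))[0,0]
    R=np.array(c['rotation'],float)
    return np.array(c['position']),R@np.array([q[0],q[1],1.])
def atz(n,u,v,z):
    o,r=ray(n,u,v); return o+r*(z-o[2])/r[2]
def atd(n,u,v,d):
    o,r=ray(n,u,v); return o+r*d
def proj(n,P):
    c=camera_info(n); K=np.array([[c['fx'],0,c['cx']],[0,c['fy'],c['cy']],[0,0,1]])
    R=np.array(c['rotation'],float); q=R.T@(np.array(P)-np.array(c['position']))
    return cv2.projectPoints(q.reshape(1,1,3),np.zeros(3),np.zeros(3),K,np.array(c['D'],float))[0].ravel()
def save(n,img): cv2.imwrite('pics/'+n+'.png',cv2.cvtColor(img,cv2.COLOR_RGB2BGR))
E
python3 - <<'E'
from h import *
for n in('scene','top'):
    p,d=cam(n); save(n+'0',p); c=camera_info(n); print(c)
print(env.read_state())
E
```

```text
pics
{'fx': 597.6417675768708, 'fy': 597.6417675768708, 'cx': 319.1764230267076, 'cy': 238.8584748180904, 'D': array([-0.15802667,  0.        ,  0.        ,  0.        ,  0.        ]), 'position': array([ 1.20870209, -0.59205315,  0.68081793]), 'rotation': array([-0.43745215,  0.80628518,  0.35164606, -0.18677493])}
{'fx': 536.1701086653266, 'fy': 536.1701086653266, 'cx': 314.58731159041395, 'cy': 245.63040320027292, 'D': array([-0.01385805,  0.        ,  0.        ,  0.        ,  0.        ]), 'position': array([0.379534  , 0.03825824, 1.06986205]), 'rotation': array([ 0.0658919 , -0.64940738,  0.75346632, -0.07884679])}
{'time': 0.1, 'joints': array([ 1.10750684e+00,  5.28399154e-01,  1.43375870e+00, -1.14728999e-05,
        1.18141430e+00, -1.78541683e-01]), 'qvel': array([ 0.00017768, -0.00179879, -0.00130177,  0.00123807, -0.00233672,
       -0.00054704]), 'joint_efforts': array([-7.86971868e-04, -4.40989172e+01, -1.77149606e+01,  6.34776265e-02,
        5.34224231e-02, -3.79125015e-05]), 'tool_pos': array([0.17524542, 0.59917832, 0.18945853]), 'tool_rot': array([-3.07168840e-04,  1.41891162e-01,  9.89881770e-01, -9.40895381e-04]), 'contact_force': array([0.07647931, 0.2335221 , 0.28044709]), 'wrist_torque': array([ 0.02055781, -0.02074491,  0.05623551]), 'finger_force': 0.0, 'width': 0.08686702774161278}
```

Rotation is a quaternion; fix helpers.

```bash
python3 - <<'E'
s=open('h.py').read()
s=s.replace("R=np.array(c['rotation'],float)","R=Rq(c['rotation'])")
s=s.replace("def cam(n)","from scipy.spatial.transform import Rotation as Ro\ndef Rq(q): return Ro.from_quat(np.roll(q,-1)).as_matrix()\ndef cam(n)",1)
open('h.py','w').write(s)
E
cat h.py | head -12; python3 -c "
from h import *
print(proj('top',[0.176,0.6,0.19]),proj('scene',[0.176,0.6,0.19]))"
```

```text
import numpy as np, cv2
from bench import env, read_camera, camera_info
from scipy.spatial.transform import Rotation as Ro
def Rq(q): return Ro.from_quat(np.roll(q,-1)).as_matrix()
def cam(n):
    p,d=read_camera(n); np.savez(''+n+'.npz',p=p,d=d); return p,d
def load(n):
    z=np.load(''+n+'.npz'); return z['p'],z['d']
def ray(n,u,v):
    c=camera_info(n); K=np.array([[c['fx'],0,c['cx']],[0,c['fy'],c['cy']],[0,0,1]])
    q=cv2.undistortPoints(np.array([[[u,v]]],float),K,np.array(c['D'],float))[0,0]
    R=Rq(c['rotation'])
[-35.01312324 548.66858304] [379.62989634  72.32821042]
```

View pics/scene0.png

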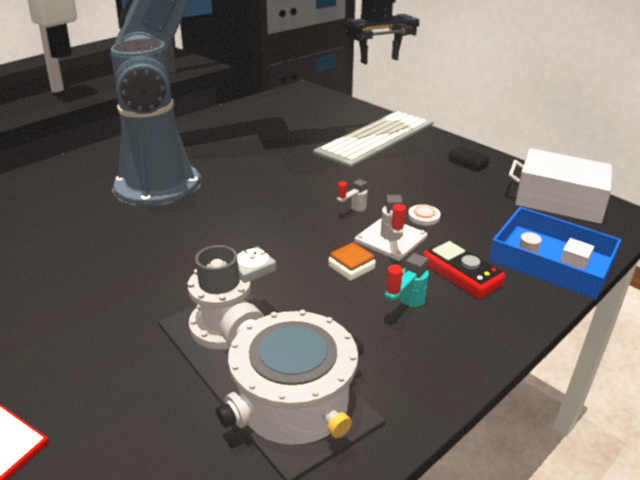

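View pics/top0.png

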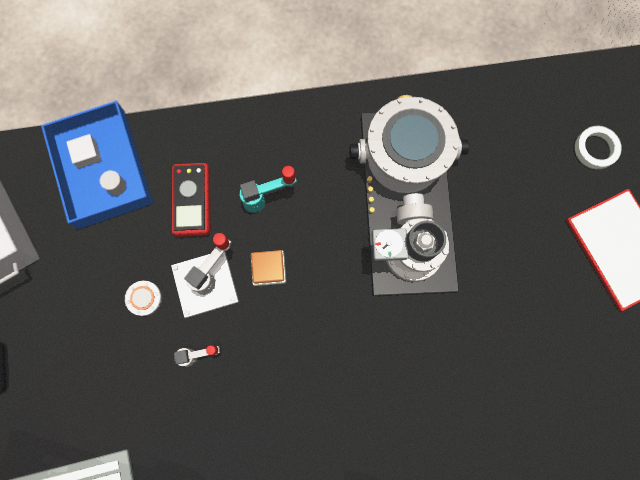

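Scene shows the steel crank on the parking plate at about (392,215), the turquoise one at (410,285), a small steel one at (357,195), and the valve collar at (217,265). The top view shows the same three at (198,278), (253,195) and (183,356), with the collar rim at (427,240) and the dial at (390,245).
Candidates for the crank: plate crank (top 198,278), turquoise (253,195), small steel (183,356). I choose the plate crank: it is steel, the larger of its colour, and on the stub. A close crop follows to check it.

```bash
python3 - <<'E'
from h import *
p,d=load('top'); s,ds=load('scene')
def crop(i,u,v,w,h): return cv2.resize(i[v:v+h,u:u+w],(400,300),interpolation=cv2.INTER_CUBIC)
save('c1',np.vstack([np.hstack([crop(p,160,220,100,75+0),crop(p,366,205,100,75)]),np.hstack([crop(s,350,180,100,75),crop(s,170,225,120,90)])]))
for n,u,v in(('top',198,278),('top',221,240),('top',430,238),('top',390,245)):
    dd=d[v,u]; print(u,v,dd,atd(n,u,v,dd))
E
```

```text
198 278 0.97805935 [0.55106668 0.22475107 0.09971634]
221 240 0.9643348 [0.60874943 0.17129049 0.12743781]
430 238 0.9459551 [ 0.55325178 -0.1966338   0.14727044]
390 245 0.9618361 [ 0.55462558 -0.12770383  0.12898958]
```

View pics/c1.png

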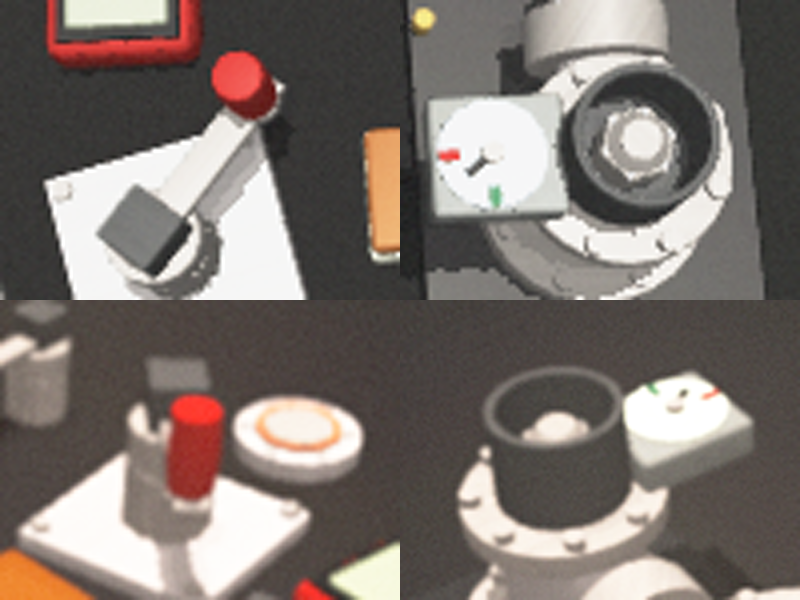

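The crop confirms the choice: a steel crank with a dark square head (crop 145,225) and a red knob (243,85), on the white plate with the stub. The collar rim is centred near (645,142). The hex nose is at (640,140), with the hex outline visible. The dial pointer is between green and red, about 53° of the 90°.

```bash
python3 - <<'E'
from h import *
from scipy.optimize import least_squares
p,d=load('top'); c=camera_info('top')
v,u=np.mgrid[:480,:640]
K=np.array([[c['fx'],0,c['cx']],[0,c['fy'],c['cy']],[0,0,1]])
q=cv2.undistortPoints(np.stack([u,v],-1).reshape(-1,1,2).astype(float),K,np.array(c['D'])).reshape(480,640,2)
W=np.array(c['position'])+(np.dstack([q,np.ones((480,640))])*d[...,None])@Rq(c['rotation']).T
np.save('W.npy',W)
def sel(x,y,r,a,b):
    return (np.hypot(W[...,0]-x,W[...,1]-y)<r)&(W[...,2]>a)&(W[...,2]<b)&(d>0)
def circ(P,r):
    # median-height; fit boundary circle on hull
    h=cv2.convexHull(P[:,:2].astype(np.float32))[:,0]
    s=least_squares(lambda x:np.hypot(h[:,0]-x[0],h[:,1]-x[1])-x[2],[*h.mean(0),r],loss='soft_l1',f_scale=.001).x
    return s,np.median(P[:,2])
m=sel(.553,-.19,.05,.150,.162); print('rim',m.sum(),circ(W[m],.033))
m=sel(.553,-.19,.02,.136,.149); print('nose top',m.sum(),circ(W[m],.009))
m=sel(.75,-.18,.1,.112,.125); print('chamber',m.sum(),circ(W[m],.088))
m=sel(.551,.225,.03,.093,.108); P=W[m]; 
r=cv2.minAreaRect(P[:,:2].astype(np.float32)); print('head',m.sum(),r,np.median(P[:,2]),P.mean(0))
m=sel(.609,.171,.025,.12,.134); print('knob',m.sum(),circ(W[m],.0125),W[m].mean(0))
m=sel(.551,.225,.12,.006,.02); 
r=cv2.minAreaRect(W[m][:,:2].astype(np.float32)); print('plate',m.sum(),r,np.median(W[m][:,2]))
m=sel(.553,-.13,.03,.124,.135); print('dial',m.sum(),cv2.minAreaRect(W[m][:,:2].astype(np.float32)),np.median(W[m][:,2]))
m=sel(.42,.226,.08,.03,.1);print('small',W[m].mean(0) if m.any() else 0)
# colour-based head corners
print('hexcrop'); 
E
python3 - <<'E'
import sys; sys.path.insert(0,'.')
from h import *
p,d=load('top')
save('hex',cv2.resize(p[218:262,402:452],(800,704))[:600] if 0 else cv2.resize(p[220:260,402:452],(750,600),interpolation=cv2.INTER_CUBIC))
E
```

```text
rim 345 (array([ 0.55241188, -0.18967843,  0.03276196]), np.float64(0.15456641989773412))
nose top 223 (array([ 0.55192566, -0.18964673,  0.01598767]), np.float64(0.14126955431262433))
chamber 3891 (array([ 0.75339071, -0.20338184,  0.08140947]), np.float64(0.1167117934977675))
head 276 ((0.5548893809318542, 0.23069149255752563), (0.030807988718152046, 0.029857998713850975), 46.34134292602539) 0.09974470588002077 [0.55470067 0.23060729 0.09974985]
knob 138 (array([0.61224527, 0.17496217, 0.01158964]), np.float64(0.12601405257410137)) [0.61178703 0.17480797 0.12589144]
plate 2626 ((0.5801891684532166, 0.23712368309497833), (0.17314045131206512, 0.2314940094947815), 15.208724975585938) 0.012439066419536848
dial 652 ((0.5568047761917114, -0.13079559803009033), (0.05883799493312836, 0.05148033797740936), 80.80776977539062) 0.12647754590248755
small [0.41775147 0.2562208  0.06015318]
hexcrop
```

View pics/hex.png

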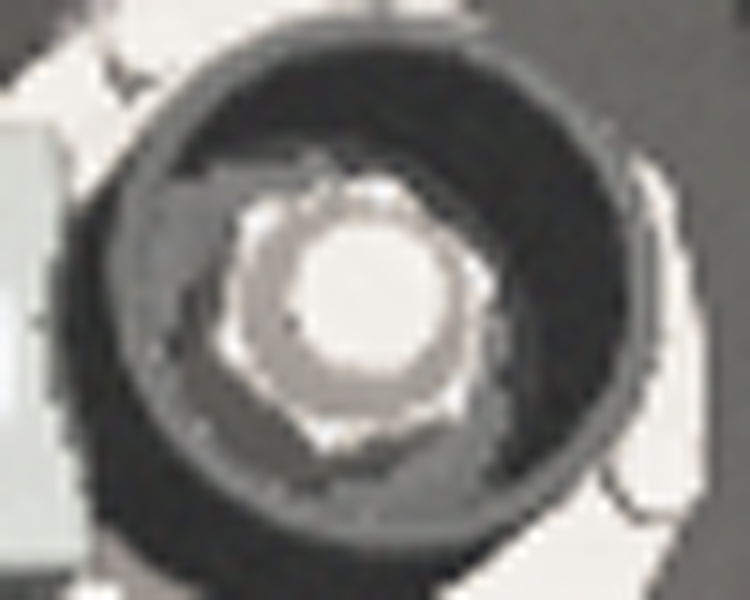

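The enlarged crop shows hex corners near (385,182), (490,280), (457,410), (333,445), (228,345) and (255,210), with the nose circle at (370,297).

```bash
python3 - <<'E'
from h import *
C=[(385,182),(490,280),(457,410),(333,445),(228,345),(255,210)]
P=np.array([atz('top',402+a/15-.47,220+b/15-.47,.136) for a,b in C])[:,:2]
o=P.mean(0); print('c',o,np.hypot(*(P-o).T))
a=np.degrees(np.arctan2(*(P-o).T[::-1])); print(a, 'corner mod60',np.degrees(np.angle(np.mean(np.exp(6j*np.radians(a)))))/6)
kn=np.array([.6120,.1749]); hd=np.array([.5548,.2307]); print('crank yaw',np.degrees(np.arctan2(*(kn-hd)[::-1])),np.hypot(*(kn-hd)))
print('station yaw',np.degrees(np.arctan2(-.20338+.18968,.75339-.5524)))
for n,q in(('tip',(470,172)),('axis',(497,152))):
  print(n,atz('top',366+(q[0]-400)/4-.4,205+q[1]/4-.4,.131))
for n in('top','scene'):
  print(proj(n,[.5548,.2307,.100]),proj(n,[.5524,-.1897,.155]))
T=Rq(env.read_state()['tool_rot']);print(T)
# wrap: what yaw of tool is at j6=0
E
```

```text
c [ 0.5524271  -0.19054778] [0.01633883 0.01638691 0.01641387 0.0165876  0.0161726  0.01712141]
[ -22.32482866  -84.79082786 -145.13453045  158.77006392   96.02903209
   34.99392287] corner mod60 -23.746805187324608
crank yaw -44.2901771018098 0.07990919846926262
station yaw -3.899397439032523
tip [ 0.55139049 -0.11429269  0.131     ]
axis [ 0.55861934 -0.12785803  0.131     ]
[194.51335314 276.44787145] [427.15233324 238.07432998]
[394.69622256 197.60103317] [217.05177219 255.84248123]
[[-9.59733607e-01  2.80910372e-01 -8.75131149e-04]
 [ 2.80911528e-01  9.59732026e-01 -1.77558128e-03]
 [ 3.41112192e-04 -1.94991946e-03 -9.99998041e-01]]
```

```bash
cat > go.py <<'E'
# usage: go.py x y z [yaw_of_tool_y_deg]: rotation to go, then shift in the axes after that rotation
import sys; from h import *
a=[float(t) for t in sys.argv[1:]]
s=env.read_state(); R=Rq(s['tool_rot']); p=np.array(s['tool_pos'])
yaw=np.degrees(np.arctan2(R[1,1],R[0,1])); rv=np.zeros(3)
if len(a)>3:
    t=np.radians(a[3]); y=np.array([np.cos(t),np.sin(t),0]); z=np.array([0,0,-1.]); T=np.c_[np.cross(y,z),y,z]
    rv=Ro.from_matrix(R.T@T).as_rotvec(); R=T
print('t',s['time'],'p',p.round(4),'yaw',yaw.round(2),'F',np.array(s['contact_force']).round(1),'j6',s['joints'][5].round(2))
print('rot',rv.round(4),'shift',(R.T@(np.array(a[:3])-p)).round(4))
E
python3 go.py .5548 .2307 .19 45.7
```

```text
t 0.1 p [0.1752 0.5992 0.1895] yaw 73.69 F [0.1 0.2 0.3] j6 -0.18
rot [-2.000e-03  1.000e-04  4.884e-01] shift [-5.29e-01  1.40e-03 -5.00e-04]
```

The manual's scale: shifts go in shares of 0.25 m and turns go in shares of 4 rad. Converting my numbers, -0.04 m is -0.16, 0.122 rad is 0.0305.

```bash
echo '[0.087,0,0,0,-0.0005,0,0.0305,0.087,0,0,0,0,0,0.0305,0.087,0,0,0,0,0,0.0305,0.087,0,0,0,0,0,0.0305,0.087,-0.16,0,0,0,0,0,0.087,-0.16,0,0,0,0,0,0.087,-0.16,0,0,0,0,0,0.087,-0.16,0,0,0,0,0,0.087,-0.16,0,0,0,0,0,0.087,-0.16,0,0,0,0,0]' | python3 -m creep
echo '[0.087,-0.16,0,0,0,0,0,0.087,-0.16,0,0,0,0,0,0.087,-0.16,0,0,0,0,0,0.087,-0.16,0,0,0,0,0,0.087,-0.16,0,0,0,0,0,0.087,-0.16,0,0,0,0,0,0.087,-0.16,0,0,0,0,0,0.087,0,0,0,0,0,0]' | python3 -m creep
python3 go.py .5548 .2307 .19 45.7
```

```text
time: 0.93
tool_pos: [0.3481, 0.4306, 0.1898]
tool_rot: [-0.0, 0.377, 0.926, 0.001]
contact_force: [0.7, 1.3, -0.3]
width: 0.0865
finger_force: 0.0
time: 1.6
tool_pos: [0.5543, 0.2313, 0.1897]
tool_rot: [0.003, 0.38, 0.925, 0.001]
contact_force: [0.4, 1.0, 0.7]
width: 0.087
finger_force: 0.0
t 1.6 p [0.5543 0.2313 0.1897] yaw 45.36 F [0.4 1.  0.7] j6 -0.58
rot [ 0.004   0.0045 -0.0059] shift [-0.0008 -0.0001 -0.0003]
```

Converted, 0.035 m is 0.14, 0.03 m is 0.12, -0.006 rad is -0.0015.

```bash
echo '[0.087,-0.0032,0,0,0.001,0.0011,-0.0015,0.087,0,0,0.14,0,0,0,0.087,0,0,0.14,0,0,0,0.087,0,0,0.12,0,0,0,0.087,0,0,0.052,0,0,0,0.087,0,0,0,0,0,0,0.087,0,0,0,0,0,0]' | python3 -m creep
python3 go.py .5548 .2307 .0765 45.7
```

```text
time: 2.18
tool_pos: [0.5463, 0.2373, 0.0762]
tool_rot: [-0.004, 0.373, 0.928, -0.001]
contact_force: [-0.0, 0.1, 0.6]
width: 0.0869
finger_force: 0.0
t 2.1833 p [0.5463 0.2373 0.0762] yaw 46.15 F [-0.   0.1  0.6] j6 -0.59
rot [-0.0044 -0.007   0.0079] shift [-0.0107  0.0012 -0.0003]
```

Converted, -0.0107 m is -0.0428, 0.0012 m is 0.0048, -0.007 rad is -0.0018.

```bash
echo '[0.087,-0.0428,0.0048,0,-0.001,-0.0018,0.0018,0.087,0,0,0,0,0,0,0.087,0,0,0,0,0,0]' | python3 -m creep
python3 go.py .5548 .2307 .0765 45.7
```

```text
time: 2.43
tool_pos: [0.5582, 0.23, 0.0786]
tool_rot: [0.003, 0.378, 0.926, 0.002]
contact_force: [0.1, -0.2, 1.1]
width: 0.0873
finger_force: 0.0
t 2.4333 p [0.5582 0.23   0.0786] yaw 45.64 F [ 0.1 -0.2  1.1] j6 -0.59
rot [ 0.0051  0.0039 -0.001 ] shift [ 0.0029 -0.0018  0.0021]
```

```bash
for i in 1 2 3; do echo '[0.087,0,0,0,0,0,0,0.087,0,0,0,0,0,0]' | python3 -m creep >/dev/null; python3 go.py .5548 .2307 .0765 45.7; done
```

```text
t 2.6 p [0.5568 0.2299 0.0777] yaw 45.65 F [ 0.5 -0.1  0.1] j6 -0.59
rot [ 0.003   0.0024 -0.0008] shift [ 0.0019 -0.0008  0.0012]
t 2.7667 p [0.5564 0.23   0.0771] yaw 45.67 F [0.6 0.1 0.1] j6 -0.59
rot [ 0.0021  0.0018 -0.0006] shift [ 0.0016 -0.0006  0.0006]
t 2.9333 p [0.5563 0.2299 0.0769] yaw 45.67 F [-0.3  0.7 -0.8] j6 -0.59
rot [ 0.0018  0.0016 -0.0006] shift [ 0.0016 -0.0005  0.0004]
```

Converted, 0.0015 m is 0.006, -0.0005 m is -0.002, 0.001 rad is 0.0003.

```bash
echo '[0.087,0.006,-0.002,0,0.0003,0.0003,0,0.028,0,0,0,0,0,0,0.02,0,0,0,0,0,0,0.02,0,0,0,0,0,0,0.02,0,0,0,0,0,0,0.02,0,0,0,0,0,0,0.02,0,0,0,0,0,0,0.02,0,0,0,0,0,0,0.02,0,0,0,0,0,0]' | python3 -m creep; python3 go.py .5548 .2307 .0765 45.7
```

```text
time: 3.68
tool_pos: [0.555, 0.2306, 0.0769]
tool_rot: [0.0, 0.377, 0.926, 0.0]
contact_force: [-0.1, -0.8, -0.2]
width: 0.0416
finger_force: 0.0
t 3.6833 p [0.555  0.2306 0.0769] yaw 45.66 F [-0.1 -0.8 -0.2] j6 -0.59
rot [ 0.0008  0.0007 -0.0006] shift [ 0.0002 -0.      0.0004]
```

Converted, -0.03 m is -0.12, -0.02 m is -0.08.

```bash
echo '[0.02,0,0,0,0,0,0,0.02,0,0,0,0,0,0,0.02,0,0,0,0,0,0,0.02,0,0,0,0,0,0,0.02,0,0,0,0,0,0]' | python3 -m creep; python3 go.py .5548 .2307 .0765 45.7
echo '[0.02,0,0,-0.04,0,0,0,0.02,0,0,-0.08,0,0,0,0.02,0,0,-0.12,0,0,0,0.02,0,0,-0.12,0,0,0,0.02,0,0,-0.12,0,0,0,0.02,0,0,-0.12,0,0,0,0.02,0,0,-0.12,0,0,0,0.02,0,0,0,0,0,0,0.02,0,0,0,0,0,0,0.02,0,0,0,0,0,0]' | python3 -m creep; python3 go.py .5524 -.1898 .2565 36.2
```

```text
time: 4.1
tool_pos: [0.555, 0.2306, 0.0769]
tool_rot: [0.0, 0.377, 0.926, 0.0]
contact_force: [-0.0, 0.4, -0.0]
width: 0.0205
finger_force: 0.0
t 4.1 p [0.555  0.2306 0.0769] yaw 45.66 F [-0.   0.4 -0. ] j6 -0.59
rot [ 0.0008  0.0007 -0.0006] shift [ 0.0002 -0.      0.0004]
time: 4.93
tool_pos: [0.5541, 0.2304, 0.2569]
tool_rot: [0.0, 0.377, 0.926, 0.0]
contact_force: [-0.6, -0.7, -0.8]
width: 0.0198
finger_force: 0.0
t 4.9333 p [0.5541 0.2304 0.2569] yaw 45.67 F [-0.6 -0.7 -0.8] j6 -0.59
rot [0.0005 0.0004 0.1653] shift [-0.3381 -0.2496  0.0004]
```

The fingers closed to 20 mm without force, so the head wasn't between them. I'll look again.

```bash
python3 - <<'E'
from h import *
p,d=cam('top'); s,ds=cam('scene')
save('l1',np.hstack([cv2.resize(p[190:340,120:300],(400,333)),cv2.resize(s[90:290,290:490],(400,333))[:333]]))
E
```

```text
(no output)
```

View pics/l1.png

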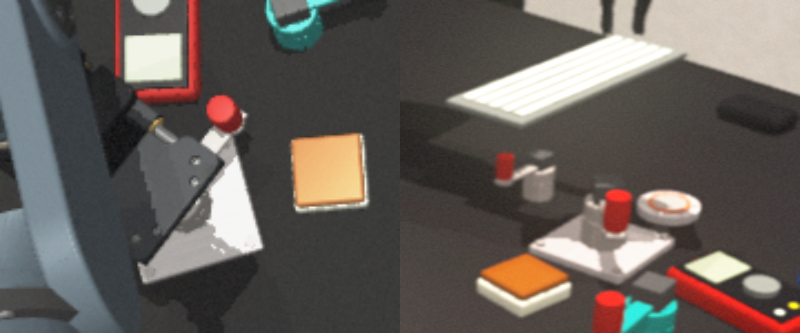

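```bash
python3 - <<'E'
from h import *
s,ds=load('scene'); p,d=load('top')
P=np.array(env.read_state()['tool_pos']);R=Rq(env.read_state()['tool_rot'])
print(proj('scene',P),proj('scene',P+[0,0,.02]),proj('top',P))
for sg in(-1,1):print(proj('scene',P+R[:,1]*sg*.018))
for c in(.02,.03,.04):print(proj('scene',P+[0,0,c]))
print('head',proj('scene',[.5548,.2307,.1]),proj('scene',[.5548,.2307,.012]), 'knobtop',proj('scene',[.612,.1749,.126]))
print('small head',proj('scene',[.418,.256,.06]))
# depth of pixels near fingers in scene
for v in range(88,125,4): print(v,[round(float(x),3) for x in ds[v,392:416:4]])
save('l2',np.hstack([cv2.resize(s[60:240,330:450],(400,600),interpolation=cv2.INTER_CUBIC),cv2.resize(p[190:340,120:220],(400,600),interpolation=cv2.INTER_CUBIC)]))
E
```

```text
[399.96578606 124.67963845] [400.74963676 114.61032752] [173.0728527  262.25691142]
[390.33903941 124.44706888]
[409.57657261 124.92181046]
[400.74963676 114.61032752]
[401.14369221 109.51352278]
[401.53910069 104.37515056]
head [394.69622256 197.60103317] [391.54945748 234.67472924] knobtop [399.40139873 206.40236281]
small head [353.59649337 187.12975645]
88 [1.053, 1.054, 2.889, 2.862, 1.054, 1.052]
92 [1.057, 1.056, 2.886, 2.872, 1.057, 1.055]
96 [1.066, 1.061, 2.888, 2.896, 1.067, 1.058]
100 [1.065, 1.066, 2.89, 2.884, 1.069, 2.847]
104 [1.072, 1.068, 2.94, 2.902, 1.071, 1.071]
108 [1.078, 2.928, 2.913, 2.915, 1.075, 1.073]
112 [1.846, 1.822, 1.822, 2.913, 2.915, 2.876]
116 [1.783, 1.798, 1.79, 1.784, 1.798, 1.786]
120 [1.756, 1.765, 1.756, 1.758, 1.76, 1.769]
124 [1.727, 1.728, 1.739, 1.734, 1.737, 1.739]
```

View pics/l2.png

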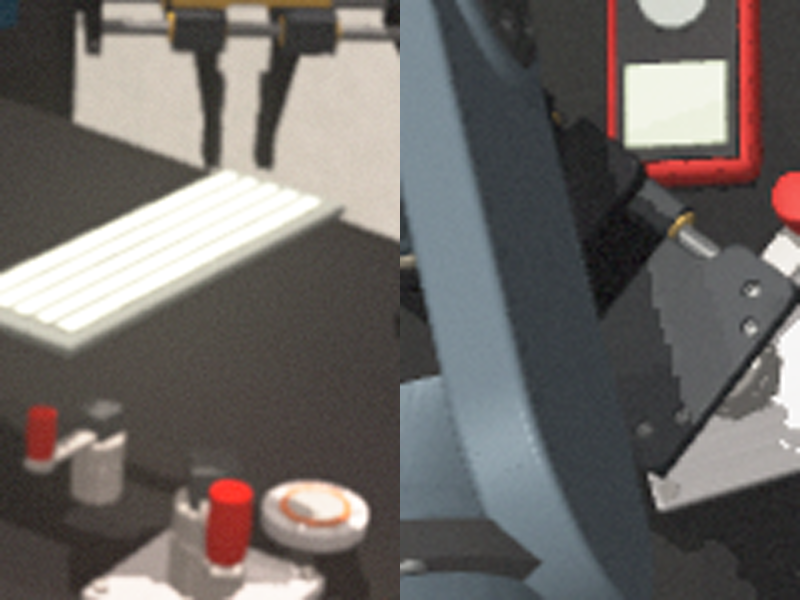

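```bash
python3 - <<'E'
from h import *
s,ds=load('scene')
P=np.array(env.read_state()['tool_pos']);print(P,env.grip_point_offset)
m=(ds>1.0)&(ds<1.15); m[:, :380]=0; m[:,425:]=0; m[130:]=0
vs,us=np.nonzero(m)
W=np.array([atd('scene',u,v,ds[v,u]) for u,v in zip(us,vs)])
for z in np.arange(.27,.36,.005):
    k=(abs(W[:,2]-z)<.0025)
    if k.any():print(z.round(3),k.sum(),W[k].mean(0).round(4))
m=(ds>0); 
for u,v in((394,199),(400,206),(357,184)): print(u,v,atd('scene',u,v,ds[v,u]).round(3))
E
```

```text
[0.55356291 0.23030544 0.25547153] 0.0187
0.29 31 [0.5574 0.223  0.2902]
0.295 30 [0.561  0.2234 0.2951]
0.3 33 [0.5597 0.2216 0.3   ]
0.305 31 [0.5604 0.2241 0.305 ]
0.31 32 [0.5587 0.2226 0.31  ]
0.315 28 [0.5594 0.2219 0.3149]
0.32 37 [0.5595 0.2233 0.3197]
0.325 42 [0.559  0.2212 0.325 ]
0.33 44 [0.5593 0.2229 0.3298]
0.335 56 [0.5601 0.2236 0.3351]
0.34 48 [0.5594 0.2248 0.3397]
0.345 43 [0.5616 0.2223 0.345 ]
0.35 45 [0.5607 0.222  0.3501]
0.355 24 [0.5714 0.2315 0.3547]
394 199 [0.56  0.222 0.103]
400 206 [0.612 0.176 0.126]
357 184 [0.415 0.27  0.061]
```

The camera shows the real fingertips about 30 mm above the reported TCP. Tip pixels are at scene (401,110) against an expected row of 124.7, and the depth agrees, while x and y match. So I'll command z about 30 mm lower and retry.

Converted, 0.03 m is 0.12, 0.0007 m is 0.0028.

```bash
echo '[0.075,0,0,0.12,0,0,0,0.075,0,0,0.12,0,0,0,0.075,0,0,0.12,0,0,0,0.075,0.0028,0.002,0.12,0,0,0,0.075,0,0,0,0,0,0,0.075,0,0,0,0,0,0,0.075,0,0,0,0,0,0,0.075,0,0,0,0,0,0]' | python3 -m creep; python3 go.py .5548 .2307 .048 45.7
```

```text
time: 5.7
tool_pos: [0.5563, 0.2318, 0.1387]
tool_rot: [0.002, 0.377, 0.926, 0.001]
contact_force: [1.0, 0.4, -0.2]
width: 0.0649
finger_force: 0.0
t 5.7 p [0.5563 0.2318 0.1387] yaw 45.67 F [ 1.   0.4 -0.2] j6 -0.59
rot [ 0.0038  0.0027 -0.0006] shift [ 0.0003 -0.0018  0.0907]
```

```bash
python3 - <<'E'
from h import *
s,ds=cam('scene')
P=np.array(env.read_state()['tool_pos']);R=Rq(env.read_state()['tool_rot']);w=env.read_state()['width']
print(P,w)
for sg in(1,-1):
  for dz in(.02,.025,.03,.035): 
    q=P+R[:,1]*sg*(w/2+.006)+[0,0,dz]; u,v=proj('scene',q).round().astype(int); print(sg,dz,u,v,ds[v,u])
E
```

```text
[0.55629337 0.23179597 0.13888978] 0.06869122736208494
1 0.02 418 172 1.5041486
1 0.025 419 169 1.5177026
1 0.03 419 167 1.1364036
1 0.035 419 165 1.1342643
-1 0.02 377 171 1.5018466
-1 0.025 377 169 1.518702
-1 0.03 377 166 1.1403677
-1 0.035 378 164 1.1367363
```

Converted, 0.03 m is 0.12, 0.02 m is 0.08.

```bash
echo '[0.075,0,-0.004,0.12,0,0,0,0.075,0,0,0.12,0,0,0,0.075,0,0,0.08,0,0,0,0.075,0,0,0.032,0,0,0,0.075,0,0,0,0,0,0,0.075,0,0,0,0,0,0,0.075,0,0,0,0,0,0]' | python3 -m creep; python3 go.py .5548 .2307 .049 45.7
```

```text
time: 6.33
tool_pos: [0.5559, 0.2311, 0.0508]
tool_rot: [0.002, 0.377, 0.926, 0.001]
contact_force: [-0.0, -0.3, -0.3]
width: 0.0751
finger_force: 0.0
t 6.3333 p [0.5559 0.2311 0.0508] yaw 45.67 F [-0.  -0.3 -0.3] j6 -0.59
rot [ 0.0041  0.0028 -0.0006] shift [ 0.0005 -0.001   0.0018]
```

```bash
echo '[0.025,0,0,0,0,0,0,0.025,0,0,0,0,0,0,0.02,0,0,0,0,0,0,0.02,0,0,0,0,0,0,0.02,0,0,0,0,0,0,0.02,0,0,0,0,0,0,0.02,0,0,0,0,0,0,0.02,0,0,0,0,0,0,0.02,0,0,0,0,0,0,0.02,0,0,0,0,0,0]' | python3 -m creep;  python3 go.py .5548 .2307 .049 45.7
```

```text
time: 7.17
tool_pos: [0.5542, 0.2308, 0.0488]
tool_rot: [0.001, 0.377, 0.926, 0.0]
contact_force: [0.6, 1.1, -0.3]
width: 0.0294
finger_force: 30.0
t 7.1667 p [0.5542 0.2308 0.0488] yaw 45.66 F [ 0.6  1.1 -0.3] j6 -0.59
rot [ 0.001   0.0007 -0.0007] shift [-0.0005  0.0003 -0.0002]
```

Gripped (29.4 mm, 30 N). Lifting.

Converted, -0.03 m is -0.12, -0.02 m is -0.08, 0.083 rad is 0.0208.

```bash
echo '[0.02,0,0,-0.04,0,0,0,0.02,0,0,-0.08,0,0,0,0.02,0,0,-0.12,0,0,0,0.02,0,0,-0.12,0,0,0,0.02,0,0,-0.12,0,0,0,0.02,0,0,-0.12,0,0,0,0.02,0,0,-0.1,0,0,0.0208,0.02,0,0,0,0,0,0.0208,0.02,0,0,0,0,0,0,0.02,0,0,0,0,0,0]' | python3 -m creep; python3 go.py .5524 -.1898 .222 36.2
```

```text
time: 8.0
tool_pos: [0.5525, 0.2304, 0.2234]
tool_rot: [-0.001, 0.452, 0.892, -0.0]
contact_force: [-0.6, -0.0, -5.1]
width: 0.0296
finger_force: 30.0
t 8.0 p [0.5525 0.2304 0.2234] yaw 36.28 F [-0.6 -0.  -5.1] j6 -0.42
rot [-0.0014 -0.0005  0.0013] shift [-0.339  -0.2483  0.0014]
```

Converted, -0.028 m is -0.112, -0.0205 m is -0.082.

```bash
echo '[0.02,-0.068,-0.0496,0,0,0,0,0.02,-0.112,-0.082,0,0,0,0,0.02,-0.112,-0.082,0,0,0,0,0.02,-0.112,-0.082,0,0,0,0,0.02,-0.112,-0.082,0,0,0,0,0.02,-0.112,-0.082,0,0,0,0,0.02,-0.112,-0.082,0,0,0,0,0.02,-0.112,-0.082,0,0,0,0,0.02,-0.112,-0.082,0,0,0,0,0.02,-0.112,-0.082,0,0,0,0]' | python3 -m creep
echo '[0.02,-0.112,-0.082,0,0,0,0,0.02,-0.104,-0.076,0,0,0,0,0.02,-0.064,-0.0468,0,0,0,0,0.02,0,0,0,0,0,0,0.02,0,0,0,0,0,0,0.02,0,0,0,0,0,0,0.02,0,0,0,0,0,0,0.02,0,0,0,0,0,0,0.02,0,0,0,0,0,0,0.02,0,0,0,0,0,0]' | python3 -m creep;python3 go.py .5524 -.1898 .222 36.2
python3 - <<'E'
from h import *
p,d=cam('top'); s,ds=cam('scene')
save('v1',np.hstack([cv2.resize(p[165:285,360:480],(400,400),interpolation=cv2.INTER_CUBIC),cv2.resize(s[180:300,160:280],(400,400),interpolation=cv2.INTER_CUBIC)]))
E
```

```text
time: 8.83
tool_pos: [0.5517, -0.1037, 0.222]
tool_rot: [-0.002, 0.452, 0.892, 0.0]
contact_force: [-0.3, 0.1, -4.2]
width: 0.0295
finger_force: 30.0
time: 9.67
tool_pos: [0.5537, -0.1885, 0.2239]
tool_rot: [0.0, 0.452, 0.892, 0.0]
contact_force: [-0.5, 0.5, -3.5]
width: 0.0299
finger_force: 30.0
t 9.6667 p [ 0.5537 -0.1885  0.2239] yaw 36.24 F [-0.5  0.5 -3.5] j6 -1.15
rot [0.0009 0.0004 0.0007] shift [-0.0003 -0.0018  0.0019]
```

View pics/v1.png

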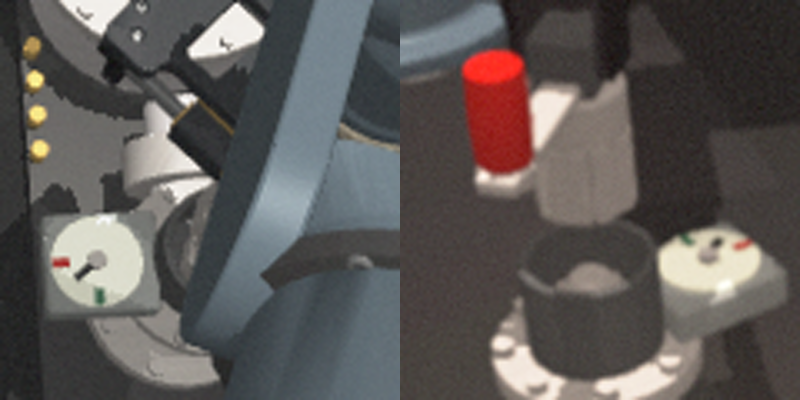

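The crank hangs upright over the collar, knob top at scene about (188,199). I'll check its axis against that.

```bash
python3 - <<'E'
from h import *
s,ds=load('scene')
P=np.array(env.read_state()['tool_pos'])
m=P[2]-.0368
a=np.radians(-53.8); k=[P[0]+.0006+.08*np.cos(a),P[1]+.08*np.sin(a),m+.114]
print('pred knob top',k,proj('scene',k)); print('meas at that z',atz('scene',160+95/3.333-.35,180+63/3.333-.35,k[2]))
hsv=cv2.cvtColor(s,cv2.COLOR_RGB2HSV)
r=((hsv[...,0]<8)|(hsv[...,0]>172))&(hsv[...,1]>120)&(hsv[...,2]>80); r[:, :170]=0; r[:,215:]=0; r[:185]=0;r[245:]=0
vs,us=np.nonzero(r); W=np.array([atd('scene',u,v,ds[v,u]) for u,v in zip(us,vs)])
t=W[:,2]>np.percentile(W[:,2],97)-.002
top=W[t]; print('top z',np.median(top[:,2]),top.mean(0),t.sum(), 'ellipse', cv2.minEnclosingCircle(top[:,:2].astype(np.float32)))
E
```

```text
pred knob top [np.float64(0.6015510543868463), np.float64(-0.25337611905364527), np.float64(0.3011443353821394)] [188.89558261 198.42544932]
meas at that z [ 0.60116986 -0.25427762  0.30114434]
top z 0.30069834647398547 [ 0.60810132 -0.2591005   0.30374361] 125 ellipse ((0.900486946105957, -0.4213116466999054), 0.35244813561439514)
```

Converted, 0.014 m is 0.056, -0.0003 m is -0.0012.

```bash
echo '[0.02,-0.0012,-0.006,0.048,0,0,0,0.02,0,0,0.056,0,0,0,0.02,0,0,0.04,0,0,0,0.02,0,0,0,0,0,0,0.02,0,0,0,0,0,0,0.02,0,0,0,0,0,0,0.02,0,0,0,0,0,0,0.02,0,0,0,0,0,0]' | python3 -m creep;python3 go.py .5524 -.1898 .182 36.2
```

```text
time: 10.43
tool_pos: [0.5532, -0.1908, 0.1886]
tool_rot: [0.001, 0.453, 0.892, 0.0]
contact_force: [0.3, 0.5, -4.6]
width: 0.0298
finger_force: 30.0
t 10.4333 p [ 0.5532 -0.1908  0.1886] yaw 36.16 F [ 0.3  0.5 -4.6] j6 -1.15
rot [ 0.0016  0.0021 -0.0008] shift [ 0.0013 -0.0001  0.0066]
```

Converted, 0.004 m is 0.016, 0.003 m is 0.012, 0.001 rad is 0.0003.

```bash
echo '[0.02,0.008,0,0.012,0.0003,0.0003,0,0.02,0,0,0.016,0,0,0,0.02,0,0,0.012,0,0,0,0.02,0,0,0,0,0,0,0.02,0,0,0,0,0,0,0.02,0,0,0,0,0,0,0.02,0,0,0,0,0,0]' | python3 -m creep;python3 go.py .5521 -.189 .1728 36.2
```

```text
time: 11.02
tool_pos: [0.5516, -0.189, 0.1779]
tool_rot: [-0.0, 0.453, 0.892, 0.0]
contact_force: [-0.3, 0.1, -4.5]
width: 0.0297
finger_force: 30.0
t 11.0167 p [ 0.5516 -0.189   0.1779] yaw 36.15 F [-0.3  0.1 -4.5] j6 -1.15
rot [ 0.0001 -0.0002 -0.0008] shift [-0.0003  0.0004  0.0051]
```

Converted, 0.002 m is 0.008, -0.0003 m is -0.0012.

```bash
echo '[0.02,-0.0012,0.0012,0.008,0,0,0,0.02,0,0,0.008,0,0,0,0.02,0,0,0,0,0,0,0.02,0,0,0,0,0,0,0.02,0,0,0,0,0,0]' | python3 -m creep; echo '[0.02,0,0,0.008,0,0,0,0.02,0,0,0,0,0,0,0.02,0,0,0,0,0,0]' | python3 -m creep; python3 go.py .5521 -.189 .1468 36.2
```

```text
time: 11.43
tool_pos: [0.5518, -0.189, 0.1738]
tool_rot: [-0.0, 0.453, 0.892, 0.0]
contact_force: [0.1, -0.1, -3.8]
width: 0.0296
finger_force: 30.0
time: 11.68
tool_pos: [0.552, -0.1893, 0.1718]
tool_rot: [0.0, 0.453, 0.892, -0.0]
contact_force: [-1.0, -1.3, -4.2]
width: 0.0299
finger_force: 30.0
t 11.6833 p [ 0.552  -0.1893  0.1718] yaw 36.16 F [-1.  -1.3 -4.2] j6 -1.15
rot [-0.0003  0.0002 -0.0007] shift [0.0002 0.0003 0.025 ]
```

```bash
for i in 1 2; do :; done; echo '[0.02,0,0,0.006,0,0,0,0.02,0,0,0,0,0,0,0.02,0,0,0,0,0,0]' | python3 -m creep; echo '[0.02,0,0,0.006,0,0,0,0.02,0,0,0,0,0,0,0.02,0,0,0,0,0,0]' | python3 -m creep;python3 go.py .5521 -.189 .1468 36.2
```

```text
time: 11.93
tool_pos: [0.5517, -0.1892, 0.1701]
tool_rot: [-0.0, 0.453, 0.892, -0.0]
contact_force: [0.2, -0.7, -4.3]
width: 0.0295
finger_force: 30.0
time: 12.18
tool_pos: [0.5517, -0.1891, 0.1686]
tool_rot: [-0.0, 0.453, 0.892, -0.0]
contact_force: [-0.4, -1.6, -5.0]
width: 0.03
finger_force: 30.0
t 12.1833 p [ 0.5517 -0.1891  0.1686] yaw 36.16 F [-0.4 -1.6 -5. ] j6 -1.15
rot [-0.0006 -0.0004 -0.0007] shift [-0.0001  0.0004  0.0218]
```

It is already below the on-corners height with no upward force, so it is going on. Continuing down.

Converted, 0.002 m is 0.008.

```bash
echo '[0.02,0,0,0.008,0,0,0,0.02,0,0,0.008,0,0,0,0.02,0,0,0,0,0,0,0.02,0,0,0,0,0,0]' | python3 -m creep; echo '[0.02,0,0,0.008,0,0,0,0.02,0,0,0.008,0,0,0,0.02,0,0,0,0,0,0,0.02,0,0,0,0,0,0]' | python3 -m creep;python3 go.py .5521 -.189 .1468 36.2
```

```text
time: 12.52
tool_pos: [0.5517, -0.1891, 0.1645]
tool_rot: [-0.0, 0.453, 0.892, -0.0]
contact_force: [0.3, -2.5, -4.6]
width: 0.0299
finger_force: 30.0
time: 12.85
tool_pos: [0.5518, -0.1891, 0.1605]
tool_rot: [-0.0, 0.453, 0.892, -0.0]
contact_force: [-1.1, -2.3, -4.2]
width: 0.0298
finger_force: 30.0
t 12.85 p [ 0.5518 -0.1891  0.1605] yaw 36.16 F [-1.1 -2.3 -4.2] j6 -1.15
rot [-0.0004 -0.0004 -0.0007] shift [-0.0001  0.0003  0.0137]
```

Converted, 0.002 m is 0.008, -0.0004 m is -0.0016.

```bash
echo '[0.02,-0.0016,-0.0012,0.008,0,0,0,0.02,0,0,0.008,0,0,0,0.02,0,0,0.008,0,0,0,0.02,0,0,0.008,0,0,0,0.02,0,0,0,0,0,0,0.02,0,0,0,0,0,0]' | python3 -m creep; echo '[0.02,0,0,0.008,0,0,0,0.02,0,0,0.004,0,0,0,0.02,0,0,0,0,0,0,0.02,0,0,0,0,0,0]' | python3 -m creep;python3 go.py .5521 -.189 .1468 36.2
```

```text
time: 13.35
tool_pos: [0.5517, -0.1893, 0.1524]
tool_rot: [-0.001, 0.453, 0.892, 0.0]
contact_force: [-0.2, -1.6, -5.7]
width: 0.03
finger_force: 30.0
time: 13.68
tool_pos: [0.5518, -0.1892, 0.1496]
tool_rot: [-0.0, 0.453, 0.892, 0.0]
contact_force: [-1.1, -1.6, -4.5]
width: 0.0299
finger_force: 30.0
t 13.6833 p [ 0.5518 -0.1892  0.1496] yaw 36.15 F [-1.1 -1.6 -4.5] j6 -1.15
rot [ 0.     -0.0009 -0.0009] shift [-0.      0.0004  0.0028]
```

Converted, 0.001 m is 0.004.

```bash
echo '[0.02,0,0,0.004,0,0,0,0.02,0,0,0.004,0,0,0,0.02,0,0,0,0,0,0,0.02,0,0,0,0,0,0]' | python3 -m creep; echo '[0.02,0,0,0.0032,0,0,0,0.02,0,0,0,0,0,0,0.02,0,0,0,0,0,0]' | python3 -m creep
```

```text
time: 14.02
tool_pos: [0.5518, -0.1893, 0.1477]
tool_rot: [-0.0, 0.453, 0.892, 0.0]
contact_force: [-0.1, -1.1, -5.3]
width: 0.0298
finger_force: 30.0
time: 14.27
tool_pos: [0.5519, -0.1894, 0.1469]
tool_rot: [-0.0, 0.453, 0.892, 0.0]
contact_force: [0.1, -1.1, -4.3]
width: 0.0297
finger_force: 30.0
```

Converted, 0.0008 m is 0.0032.

```bash
echo '[0.02,0,0,0.0032,0,0,0,0.02,0,0,0,0,0,0,0.02,0,0,0,0,0,0]' | python3 -m creep; echo '[0.02,0,0,0.0028,0,0,0,0.02,0,0,0,0,0,0,0.02,0,0,0,0,0,0]' | python3 -m creep
```

```text
time: 14.52
tool_pos: [0.5519, -0.1894, 0.1468]
tool_rot: [-0.0, 0.453, 0.892, 0.0]
contact_force: [-1.4, -0.6, 0.8]
width: 0.0295
finger_force: 30.0
time: 14.77
tool_pos: [0.552, -0.1894, 0.1467]
tool_rot: [0.0, 0.453, 0.892, 0.0]
contact_force: [-2.6, 0.8, 5.4]
width: 0.0299
finger_force: 30.0
```

The force rises at reading 0.1467, which is exactly the predicted home height, so the crank is fully seated. Releasing and moving to the knob.

The manual's scale: shifts go in shares of 0.25 m and turns go in shares of 4 rad. Converting my numbers, -0.03 m is -0.12, -0.02 m is -0.08.

```bash
echo '[0.07,0,0,-0.0048,0,0,0,0.07,0,0,0,0,0,0,0.07,0,0,0,0,0,0,0.07,0,0,0,0,0,0,0.07,0,0,0,0,0,0,0.07,0,0,0,0,0,0,0.07,0,0,-0.08,0,0,0,0.07,0,0,-0.12,0,0,0,0.07,0,0,-0.08,0,0,0,0.07,0,0,0,0,0,0]' | python3 -m creep; echo '[0.07,-0.12,0,0,0,0,0,0.07,-0.12,0,0,0,0,0,0.07,-0.08,0,0,0,0,0,0.07,0,0,0,0,0,0,0.07,0,0,0,0,0,0,0.07,0,0,0,0,0,0,0.07,0,0,0,0,0,0,0.07,0,0,0,0,0,0]' | python3 -m creep; python3 - <<'E'
from h import *
s,ds=cam('scene'); save('k1',np.hstack([cv2.resize(s[150:300,130:280],(600,600),interpolation=cv2.INTER_CUBIC)]))
E
python3 go.py .5991 -.2542 .158 36.2
```

```text
time: 15.6
tool_pos: [0.5549, -0.191, 0.2213]
tool_rot: [0.005, 0.453, 0.892, -0.0]
contact_force: [0.3, -0.2, -0.9]
width: 0.0696
finger_force: 0.0
time: 16.27
tool_pos: [0.5984, -0.2529, 0.2165]
tool_rot: [-0.001, 0.452, 0.892, 0.0]
contact_force: [-0.6, 0.3, 0.9]
width: 0.0697
finger_force: 0.0
t 16.3167 p [ 0.5986 -0.2531  0.2167] yaw 36.2 F [ 1.  -0.8  0.3] j6 -1.2
rot [-0.0002 -0.0011 -0.0001] shift [-0.0012 -0.0002  0.0587]
```

View pics/k1.png

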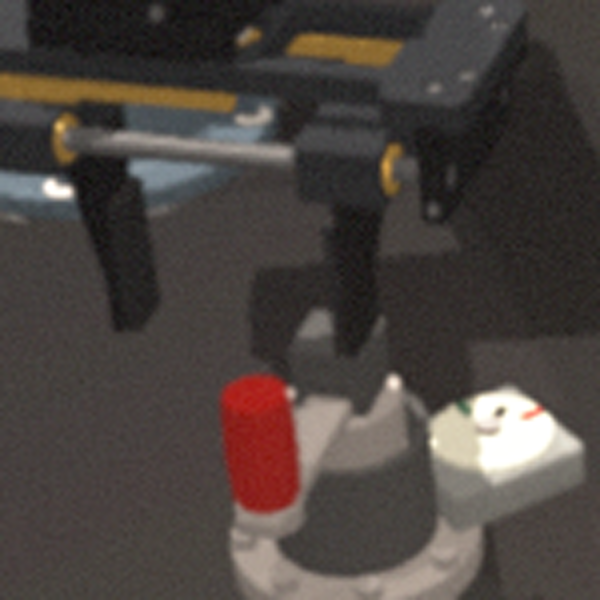

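The picture shows the crank seated deep in the collar with the red knob top near scene (193.5,246). The open fingers are above it, one on each side.

Converted, 0.025 m is 0.1, 0.008 m is 0.032.

```bash
python3 -c "
from h import *
print(atz('scene',130+255/4-.4,150+387/4-.4,.224))"; echo '[0.07,-0.0032,0,0.1,0,0,0,0.07,0,0,0.1,0,0,0,0.07,0,0,0.032,0,0,0,0.05,0,0,0,0,0,0,0.04,0,0,0,0,0,0,0.04,0,0,0,0,0,0,0.04,0,0,0,0,0,0,0.04,0,0,0,0,0,0]' | python3 -m creep; python3 go.py .5991 -.2542 .158 36.2
```

```text
[ 0.59745185 -0.25358723  0.224     ]
time: 16.98
tool_pos: [0.6003, -0.2552, 0.1602]
tool_rot: [0.001, 0.453, 0.892, -0.0]
contact_force: [0.5, -0.7, -0.4]
width: 0.045
finger_force: 0.0
t 16.9833 p [ 0.6003 -0.2552  0.1602] yaw 36.16 F [ 0.5 -0.7 -0.4] j6 -1.2
rot [ 0.0009  0.0022 -0.0008] shift [ 0.0015 -0.0004  0.0022]
```

Converted, 0.0017 m is 0.0068, 0.001 m is 0.004.

```bash
echo '[0.035,0.0068,-0.0016,0.004,0,0,0,0.035,0,0,0,0,0,0,0.035,0,0,0,0,0,0,0.015,0,0,0,0,0,0,0.015,0,0,0,0,0,0,0.015,0,0,0,0,0,0,0.015,0,0,0,0,0,0,0.015,0,0,0,0,0,0,0.015,0,0,0,0,0,0,0.015,0,0,0,0,0,0]' | python3 -m creep; python3 go.py .5985 -.254 .158 36.2; python3 -c "
import numpy as np
for s in (.06,.1):
  print(s)
  t=np.pi+np.arange(0,5.9,s); p=.08*np.c_[np.cos(t),np.sin(t)]; print(np.diff(p,axis=0).round(4).tolist() if s==.1 else '')"
```

```text
time: 17.82
tool_pos: [0.5983, -0.2536, 0.1577]
tool_rot: [-0.0, 0.453, 0.892, 0.0]
contact_force: [0.5, 0.1, -0.7]
width: 0.0247
finger_force: 30.0
t 17.8167 p [ 0.5983 -0.2536  0.1577] yaw 36.15 F [ 0.5  0.1 -0.7] j6 -1.2
rot [ 0.0001 -0.0003 -0.0008] shift [-0.0004 -0.0001 -0.0003]
0.06

0.1
[[0.0004, -0.008], [0.0012, -0.0079], [0.002, -0.0077], [0.0027, -0.0075], [0.0035, -0.0072], [0.0042, -0.0068], [0.0048, -0.0064], [0.0055, -0.0059], [0.006, -0.0053], [0.0065, -0.0047], [0.0069, -0.004], [0.0073, -0.0033], [0.0076, -0.0025], [0.0078, -0.0018], [0.0079, -0.001], [0.008, -0.0002], [0.008, 0.0006], [0.0079, 0.0014], [0.0077, 0.0022], [0.0074, 0.003], [0.0071, 0.0037], [0.0067, 0.0044], [0.0062, 0.005], [0.0057, 0.0056], [0.0051, 0.0062], [0.0045, 0.0066], [0.0038, 0.007], [0.0031, 0.0074], [0.0023, 0.0077], [0.0015, 0.0079], [0.0007, 0.008], [-0.0001, 0.008], [-0.0009, 0.0079], [-0.0017, 0.0078], [-0.0024, 0.0076], [-0.0032, 0.0073], [-0.0039, 0.007], [-0.0046, 0.0066], [-0.0052, 0.0061], [-0.0058, 0.0055], [-0.0063, 0.0049], [-0.0068, 0.0043], [-0.0072, 0.0036], [-0.0075, 0.0028], [-0.0077, 0.0021], [-0.0079, 0.0013], [-0.008, 0.0005], [-0.008, -0.0003], [-0.0079, -0.0011], [-0.0078, -0.0019], [-0.0075, -0.0026], [-0.0072, -0.0034], [-0.0069, -0.0041], [-0.0064, -0.0048], [-0.0059, -0.0054], [-0.0054, -0.0059], [-0.0047, -0.0064], [-0.0041, -0.0069]]
```

Converted, -0.008 m is -0.032, -0.0079 m is -0.0316.

```bash
cat > chk.py <<'E'
from h import *
s=env.read_state(); R=Rq(s['tool_rot']); P=np.array(s['tool_pos'])
A=np.array([.5519,-.1894]); r=P[:2]-A; q=np.linalg.norm(r); e=r/q; t=np.array([e[1],-e[0]])
x=R[:,0]; y=R[:,1]
f=np.array(s['contact_force'])
th=(np.degrees(np.arctan2(r@y[:2],r@x[:2]))-180)%360
print('t %.2f theta %.1f deg (%.3f rad) radius %.4f Frad %.1f Ftan(cw) %.1f Fz %.1f w %.4f z %.4f'%(s['time'],th,np.radians(th),q,f[:2]@e,f[:2]@t,f[2],s['width'],P[2]))
E
python3 chk.py; echo '[0.015,0.0016,-0.032,0,0,0,0,0.015,0.0048,-0.0316,0,0,0,0,0.015,0.008,-0.0308,0,0,0,0,0.015,0.0108,-0.03,0,0,0,0]' | python3 -m creep >/dev/null; python3 chk.py;  echo '[0.015,0,0,0,0,0,0,0.015,0,0,0,0,0,0]' | python3 -m creep>/dev/null; python3 chk.py
```

```text
t 17.82 theta 0.3 deg (0.004 rad) radius 0.0792 Frad 0.2 Ftan(cw) -0.5 Fz -0.7 w 0.0247 z 0.1577
t 18.15 theta 21.5 deg (0.375 rad) radius 0.0796 Frad -0.8 Ftan(cw) -7.9 Fz -3.4 w 0.0245 z 0.1580
t 18.32 theta 22.9 deg (0.400 rad) radius 0.0797 Frad -0.2 Ftan(cw) -4.1 Fz -2.5 w 0.0247 z 0.1579
```

Converted, 0.0073 m is 0.0292, -0.0072 m is -0.0288.

```bash
echo '[0.015,0.014,-0.0288,0,0,0,0,0.015,0.0168,-0.0272,0,0,0,0,0.015,0.0192,-0.0256,0,0,0,0,0.015,0.022,-0.0236,0,0,0,0,0.015,0.024,-0.0212,0,0,0,0,0.015,0.026,-0.0188,0,0,0,0,0.015,0.0276,-0.016,0,0,0,0,0.015,0.0292,-0.0132,0,0,0,0]' | python3 -m creep >/dev/null; python3 chk.py;  echo '[0.015,0.0304,-0.01,0,0,0,0,0.015,0.0312,-0.0072,0,0,0,0,0.015,0.0316,-0.004,0,0,0,0,0.015,0.032,-0.0008,0,0,0,0,0.015,0,0,0,0,0,0,0.015,0,0,0,0,0,0,0.015,0,0,0,0,0,0]' | python3 -m creep>/dev/null; python3 chk.py
```

```text
t 18.98 theta 67.1 deg (1.171 rad) radius 0.0800 Frad -3.1 Ftan(cw) -8.1 Fz -5.2 w 0.0245 z 0.1581
t 19.57 theta 90.9 deg (1.586 rad) radius 0.0803 Frad -4.3 Ftan(cw) -3.5 Fz -2.6 w 0.0247 z 0.1579
```

Converted, 0.008 m is 0.032, 0.0079 m is 0.0316.

```bash
echo '[0.015,0.032,0.004,0,0,0,0,0.015,0.0316,0.0056,0,0,0,0,0.015,0.0308,0.0088,0,0,0,0,0.015,0.0296,0.012,0,0,0,0,0.015,0.0284,0.0148,0,0,0,0,0.015,0.0268,0.0176,0,0,0,0]' | python3 -m creep >/dev/null; python3 chk.py;  echo '[0.015,0.0248,0.02,0,0,0,0,0.015,0.0228,0.0224,0,0,0,0,0.015,0.0204,0.0248,0,0,0,0,0.015,0.018,0.0264,0,0,0,0,0.015,0.0152,0.028,0,0,0,0,0.015,0.0124,0.0296,0,0,0,0,0.015,0,0,0,0,0,0,0.015,0,0,0,0,0,0,0.015,0,0,0,0,0,0]' | python3 -m creep>/dev/null; python3 chk.py
```

```text
t 20.07 theta 123.6 deg (2.158 rad) radius 0.0802 Frad -0.8 Ftan(cw) -7.3 Fz -4.8 w 0.0247 z 0.1582
t 20.82 theta 159.2 deg (2.779 rad) radius 0.0806 Frad -1.9 Ftan(cw) -5.0 Fz -0.9 w 0.0247 z 0.1578
```

Converted, 0.008 m is 0.032, 0.0079 m is 0.0316.

```bash
echo '[0.015,0.0072,0.0316,0,0,0,0,0.015,0.006,0.0316,0,0,0,0,0.015,0.0028,0.032,0,0,0,0,0.015,-0.0004,0.032,0,0,0,0,0.015,-0.0036,0.0316,0,0,0,0]' | python3 -m creep >/dev/null; python3 chk.py;  echo '[0.015,-0.0068,0.0312,0,0,0,0,0.015,-0.0096,0.0304,0,0,0,0,0.015,-0.0128,0.0292,0,0,0,0,0.015,0,0,0,0,0,0,0.015,0,0,0,0,0,0,0.015,0,0,0,0,0,0]' | python3 -m creep>/dev/null; python3 chk.py
python3 - <<'E'
from h import *
p,d=cam('top'); s,ds=cam('scene')
save('d1',np.hstack([cv2.resize(p[220:270,365:415],(400,400),interpolation=cv2.INTER_CUBIC),cv2.resize(s[235:285,225:275],(400,400),interpolation=cv2.INTER_CUBIC)]))
E
```

```text
t 21.23 theta 186.5 deg (3.255 rad) radius 0.0809 Frad -3.0 Ftan(cw) -8.4 Fz 1.9 w 0.0248 z 0.1576
t 21.73 theta 204.2 deg (3.564 rad) radius 0.0807 Frad -1.6 Ftan(cw) -5.4 Fz 3.9 w 0.0244 z 0.1575
```

View pics/d1.png

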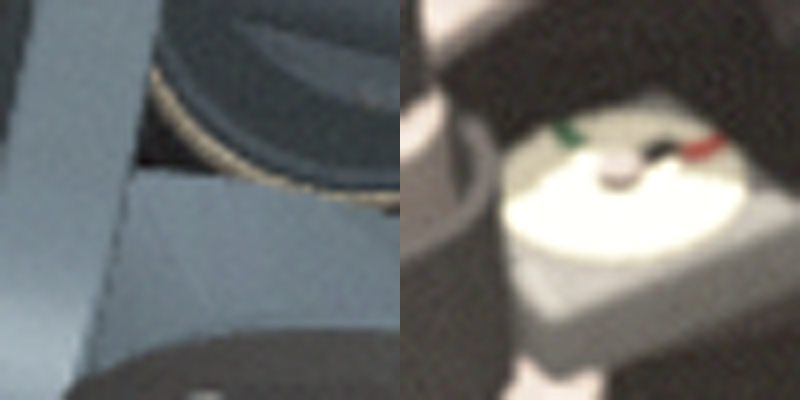

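The dial crop shows the pointer tip around (680,145), just short of the red mark at (705,145). I'll proceed in small steps with force checks.

Converted, 0.007 m is 0.028, -0.0039 m is -0.0156.

```bash
python3 -c "
from h import *
f=lambda x,y:atz('scene',225+(x-400)/8-.44,235+y/8-.44,.131)[:2]
a=f(621,165)
for n,q in(('tip',(675,148)),('red',(705,145)),('green',(568,133))):
  v=f(*q)-a; print(n,np.degrees(np.arctan2(v[1],v[0])),np.hypot(*v))"
echo '[0.015,-0.0156,0.028,0,0,0,0,0.015,0,0,0,0,0,0]' | python3 -m creep>/dev/null; python3 chk.py
echo '[0.015,-0.0184,0.0264,0,0,0,0,0.015,0,0,0,0,0,0]' | python3 -m creep>/dev/null; python3 chk.py
echo '[0.015,0,0,0,0,0,0]' | python3 -m creep>/dev/null; python3 chk.py
```

```text
tip 77.53428668526045 0.012097518756888106
red 70.88475755405057 0.017969963444348976
green -176.60582673750517 0.016415320700286506
t 22.00 theta 210.0 deg (3.664 rad) radius 0.0806 Frad -0.7 Ftan(cw) -5.1 Fz 3.7 w 0.0249 z 0.1575
t 22.17 theta 215.6 deg (3.763 rad) radius 0.0806 Frad -1.3 Ftan(cw) -6.4 Fz 3.1 w 0.0246 z 0.1575
t 22.25 theta 215.5 deg (3.762 rad) radius 0.0806 Frad -0.4 Ftan(cw) -4.0 Fz 4.1 w 0.0244 z 0.1575
```

Converted, 0.0061 m is 0.0244, -0.0052 m is -0.0208.

```bash
echo '[0.015,-0.0208,0.0244,0,0,0,0,0.015,0,0,0,0,0,0]' | python3 -m creep>/dev/null; python3 chk.py
echo '[0.015,-0.024,0.0212,0,0,0,0,0.015,0,0,0,0,0,0]' | python3 -m creep>/dev/null; python3 chk.py
echo '[0.015,-0.0256,0.0188,0,0,0,0,0.015,0,0,0,0,0,0]' | python3 -m creep>/dev/null; python3 chk.py
echo '[0.015,-0.0136,0.0088,0,0,0,0,0.015,0,0,0,0,0,0]' | python3 -m creep>/dev/null; python3 chk.py
echo '[0.015,-0.0136,0.0084,0,0,0,0,0.015,0,0,0,0,0,0]' | python3 -m creep>/dev/null; python3 chk.py
```

```text
t 22.42 theta 221.2 deg (3.861 rad) radius 0.0806 Frad -0.8 Ftan(cw) -4.8 Fz 4.0 w 0.0246 z 0.1575
t 22.58 theta 226.8 deg (3.958 rad) radius 0.0804 Frad 0.6 Ftan(cw) -5.2 Fz 4.4 w 0.0246 z 0.1576
t 22.75 theta 232.4 deg (4.056 rad) radius 0.0803 Frad 1.0 Ftan(cw) -6.7 Fz 4.9 w 0.0248 z 0.1576
t 22.92 theta 234.8 deg (4.098 rad) radius 0.0804 Frad 1.5 Ftan(cw) -5.8 Fz 5.4 w 0.0245 z 0.1575
t 23.08 theta 237.6 deg (4.146 rad) radius 0.0804 Frad 0.6 Ftan(cw) -6.9 Fz 5.9 w 0.0245 z 0.1576
```

Converted, -0.0036 m is -0.0144, 0.0019 m is 0.0076.

```bash
echo '[0.015,-0.0144,0.0076,-0.002,0,0,0,0.015,0,0,0,0,0,0]' | python3 -m creep>/dev/null; python3 chk.py
echo '[0.015,-0.0144,0.0068,0,0,0,0,0.015,0,0,0,0,0,0]' | python3 -m creep>/dev/null; python3 chk.py
echo '[0.015,-0.0148,0.006,0,0,0,0,0.015,0,0,0,0,0,0]' | python3 -m creep>/dev/null; python3 chk.py
```

```text
t 23.25 theta 240.2 deg (4.193 rad) radius 0.0802 Frad 0.5 Ftan(cw) -6.4 Fz 4.0 w 0.0245 z 0.1577
t 23.42 theta 243.1 deg (4.243 rad) radius 0.0802 Frad 1.0 Ftan(cw) -6.8 Fz 4.5 w 0.0244 z 0.1577
t 23.58 theta 246.0 deg (4.293 rad) radius 0.0801 Frad 1.6 Ftan(cw) -7.5 Fz 4.3 w 0.0245 z 0.1577
```

Converted, -0.0019 m is -0.0076, 0.0006 m is 0.0024.

```bash
echo '[0.015,-0.0076,0.0024,0,0,0,0,0.015,0,0,0,0,0,0]' | python3 -m creep>/dev/null; python3 chk.py
echo '[0.015,-0.0076,0.0024,0,0,0,0,0.015,0,0,0,0,0,0]' | python3 -m creep>/dev/null; python3 chk.py
```

```text
t 23.75 theta 247.2 deg (4.314 rad) radius 0.0802 Frad 0.9 Ftan(cw) -7.1 Fz 4.3 w 0.0247 z 0.1577
t 23.92 theta 248.6 deg (4.338 rad) radius 0.0801 Frad 1.3 Ftan(cw) -7.0 Fz 3.8 w 0.0246 z 0.1577
```

Converted, -0.0019 m is -0.0076, 0.0005 m is 0.002.

```bash
for i in 1 ; do echo '[0.015,-0.0076,0.002,0,0,0,0,0.015,0,0,0,0,0,0]' | python3 -m creep>/dev/null; python3 chk.py
echo '[0.015,-0.0076,0.002,0,0,0,0,0.015,0,0,0,0,0,0]' | python3 -m creep>/dev/null; python3 chk.py
echo '[0.015,-0.0076,0.002,0,0,0,0,0.015,0,0,0,0,0,0]' | python3 -m creep>/dev/null; python3 chk.py; done
```

```text
t 24.08 theta 250.0 deg (4.363 rad) radius 0.0801 Frad 0.8 Ftan(cw) -6.7 Fz 4.3 w 0.0242 z 0.1577
t 24.25 theta 251.4 deg (4.388 rad) radius 0.0801 Frad 2.1 Ftan(cw) -6.7 Fz 4.3 w 0.0244 z 0.1577
t 24.42 theta 252.8 deg (4.413 rad) radius 0.0801 Frad 1.6 Ftan(cw) -6.7 Fz 2.4 w 0.0244 z 0.1577
```

Converted, -0.002 m is -0.008, 0.0004 m is 0.0016.

```bash
echo '[0.015,-0.008,0.0016,0,0,0,0,0.015,0,0,0,0,0,0]' | python3 -m creep>/dev/null; python3 chk.py
echo '[0.015,-0.008,0.0012,0,0,0,0,0.015,0,0,0,0,0,0]' | python3 -m creep>/dev/null; python3 chk.py
echo '[0.015,-0.008,0.0012,0,0,0,0,0.015,0,0,0,0,0,0]' | python3 -m creep>/dev/null; python3 chk.py
```

```text
t 24.58 theta 254.3 deg (4.439 rad) radius 0.0801 Frad 2.8 Ftan(cw) -7.7 Fz 4.1 w 0.0244 z 0.1577
t 24.75 theta 255.8 deg (4.465 rad) radius 0.0800 Frad 2.0 Ftan(cw) -6.7 Fz 3.8 w 0.0245 z 0.1578
t 24.92 theta 257.3 deg (4.490 rad) radius 0.0800 Frad 2.0 Ftan(cw) -7.0 Fz 3.5 w 0.0243 z 0.1578
```

Converted, -0.002 m is -0.008, 0.0003 m is 0.0012.

```bash
echo '[0.015,-0.008,0.0012,0,0,0,0,0.015,0,0,0,0,0,0]' | python3 -m creep>/dev/null; python3 chk.py
echo '[0.015,-0.008,0.0008,0,0,0,0,0.015,0,0,0,0,0,0]' | python3 -m creep>/dev/null; python3 chk.py
```

```text
t 25.08 theta 258.8 deg (4.516 rad) radius 0.0800 Frad 3.0 Ftan(cw) -7.2 Fz 3.9 w 0.0249 z 0.1578
t 25.25 theta 260.2 deg (4.542 rad) radius 0.0800 Frad 2.2 Ftan(cw) -7.2 Fz 3.5 w 0.0246 z 0.1578
```

Converted, -0.002 m is -0.008, 0.0003 m is 0.0012.

```bash
echo '[0.015,-0.008,0.0012,0,0,0,0,0.015,0,0,0,0,0,0]' | python3 -m creep>/dev/null; python3 chk.py
echo '[0.015,-0.008,0.0004,0,0,0,0,0.015,0,0,0,0,0,0]' | python3 -m creep>/dev/null; python3 chk.py
echo '[0.015,-0.008,0.0004,0,0,0,0,0.015,0,0,0,0,0,0]' | python3 -m creep>/dev/null; python3 chk.py
```

```text
t 25.42 theta 261.7 deg (4.567 rad) radius 0.0800 Frad 1.4 Ftan(cw) -6.4 Fz 3.7 w 0.0247 z 0.1578
t 25.58 theta 263.2 deg (4.593 rad) radius 0.0799 Frad 1.9 Ftan(cw) -6.7 Fz 4.1 w 0.0249 z 0.1578
t 25.75 theta 264.6 deg (4.619 rad) radius 0.0799 Frad 1.4 Ftan(cw) -7.4 Fz 4.2 w 0.0246 z 0.1578
```

Converted, -0.002 m is -0.008, 0.0001 m is 0.0004.

```bash
echo '[0.015,-0.008,0.0004,0,0,0,0,0.015,0,0,0,0,0,0]' | python3 -m creep>/dev/null; python3 chk.py
echo '[0.015,-0.008,0,0,0,0,0,0.015,0,0,0,0,0,0]' | python3 -m creep>/dev/null; python3 chk.py
```

```text
t 25.92 theta 266.1 deg (4.644 rad) radius 0.0799 Frad 2.0 Ftan(cw) -7.1 Fz 4.0 w 0.0246 z 0.1578
t 26.08 theta 267.5 deg (4.669 rad) radius 0.0799 Frad 1.9 Ftan(cw) -7.6 Fz 3.5 w 0.0245 z 0.1578
```

Converted, -0.002 m is -0.008.

```bash
echo '[0.015,-0.008,0,0,0,0,0,0.015,0,0,0,0,0,0]' | python3 -m creep>/dev/null; python3 chk.py
echo '[0.015,-0.008,0,0,0,0,0,0.015,0,0,0,0,0,0]' | python3 -m creep>/dev/null; python3 chk.py
echo '[0.015,-0.008,-0.0004,0,0,0,0,0.015,0,0,0,0,0,0]' | python3 -m creep>/dev/null; python3 chk.py
```

```text
t 26.25 theta 269.0 deg (4.695 rad) radius 0.0799 Frad 1.8 Ftan(cw) -7.6 Fz 3.5 w 0.0245 z 0.1578
t 26.42 theta 270.4 deg (4.719 rad) radius 0.0799 Frad 1.2 Ftan(cw) -7.2 Fz 4.3 w 0.0247 z 0.1578
t 26.58 theta 271.9 deg (4.745 rad) radius 0.0799 Frad 2.5 Ftan(cw) -7.5 Fz 3.6 w 0.0247 z 0.1578
```

Converted, -0.002 m is -0.008, -0.0001 m is -0.0004.

```bash
echo '[0.015,-0.008,-0.0004,0,0,0,0,0.015,0,0,0,0,0,0]' | python3 -m creep>/dev/null; python3 chk.py
echo '[0.015,-0.008,-0.0004,0,0,0,0,0.015,0,0,0,0,0,0]' | python3 -m creep>/dev/null; python3 chk.py
python3 -c "
from h import *
s,ds=cam('scene'); c=s[235:285,225:275].astype(int); 
import cv2
g=cv2.resize(s[235:285,225:275],(400,400),interpolation=cv2.INTER_CUBIC)
b=g.max(-1)<75; b[:120]=0;b[200:]=0;b[:,:215]=0;b[:,345:]=0
v,u=np.nonzero(b); print(len(u),u.mean(),v.mean(),u.max(),v.min())
h=cv2.cvtColor(g,cv2.COLOR_RGB2HSV); r=((h[...,0]<9)|(h[...,0]>170))&(h[...,1]>110)&(h[...,2]>90); v,u=np.nonzero(r); print('red',len(u),u.mean(),v.mean(),u.min())
"
```

```text
t 26.75 theta 273.3 deg (4.770 rad) radius 0.0799 Frad 1.4 Ftan(cw) -6.8 Fz 3.0 w 0.0246 z 0.1578
t 26.92 theta 274.7 deg (4.795 rad) radius 0.0799 Frad 1.5 Ftan(cw) -6.4 Fz 3.4 w 0.0242 z 0.1577<string>:7: RuntimeWarning: Mean of empty slice.
  ret = ret.dtype.type(ret / rcount)
Traceback (most recent call last):
ValueError: zero-size array to reduction operation maximum which has no identity
```

Converted, -0.002 m is -0.008, -0.0002 m is -0.0008.

```bash
echo '[0.015,-0.008,-0.0008,0,0,0,0,0.015,0,0,0,0,0,0]' | python3 -m creep>/dev/null; python3 chk.py
echo '[0.015,-0.008,-0.0008,0,0,0,0,0.015,0,0,0,0,0,0]' | python3 -m creep>/dev/null; python3 chk.py
echo '[0.015,-0.008,-0.0012,0,0,0,0,0.015,0,0,0,0,0,0]' | python3 -m creep>/dev/null; python3 chk.py
```

```text
t 27.13 theta 276.2 deg (4.820 rad) radius 0.0799 Frad 1.0 Ftan(cw) -7.3 Fz 2.8 w 0.0243 z 0.1577
t 27.30 theta 277.6 deg (4.845 rad) radius 0.0799 Frad 0.5 Ftan(cw) -6.9 Fz 2.7 w 0.0246 z 0.1577
t 27.47 theta 279.1 deg (4.871 rad) radius 0.0799 Frad 1.3 Ftan(cw) -7.4 Fz 2.5 w 0.0246 z 0.1577
```

Converted, -0.002 m is -0.008, -0.0003 m is -0.0012.

```bash
echo '[0.015,-0.008,-0.0012,0,0,0,0,0.015,0,0,0,0,0,0]' | python3 -m creep>/dev/null; python3 chk.py
echo '[0.015,-0.008,-0.0016,0,0,0,0,0.015,0,0,0,0,0,0]' | python3 -m creep>/dev/null; python3 chk.py
echo '[0.015,-0.008,-0.0016,0,0,0,0,0.015,0,0,0,0,0,0]' | python3 -m creep>/dev/null; python3 chk.py
```

```text
t 27.63 theta 280.5 deg (4.896 rad) radius 0.0799 Frad 0.9 Ftan(cw) -6.9 Fz 3.1 w 0.0248 z 0.1577
t 27.80 theta 282.0 deg (4.921 rad) radius 0.0799 Frad -0.2 Ftan(cw) -6.6 Fz 2.7 w 0.0247 z 0.1577
t 27.97 theta 283.4 deg (4.946 rad) radius 0.0800 Frad -0.2 Ftan(cw) -7.3 Fz 3.2 w 0.0247 z 0.1576
```

Converted, -0.0019 m is -0.0076, -0.0006 m is -0.0024.

```bash
echo '[0.015,-0.0076,-0.0024,0,0,0,0,0.015,0,0,0,0,0,0]' | python3 -m creep>/dev/null; python3 chk.py
echo '[0.015,-0.0076,-0.0024,0,0,0,0,0.015,0,0,0,0,0,0]' | python3 -m creep>/dev/null; python3 chk.py
echo '[0.015,-0.0076,-0.0028,0,0,0,0,0.015,0,0,0,0,0,0]' | python3 -m creep>/dev/null; python3 chk.py
```

```text
t 28.13 theta 284.8 deg (4.971 rad) radius 0.0799 Frad -0.2 Ftan(cw) -6.4 Fz 2.9 w 0.0246 z 0.1576
t 28.30 theta 286.3 deg (4.997 rad) radius 0.0799 Frad -0.3 Ftan(cw) -7.6 Fz 4.0 w 0.0246 z 0.1577
t 28.47 theta 287.7 deg (5.022 rad) radius 0.0799 Frad -0.2 Ftan(cw) -7.5 Fz 2.9 w 0.0247 z 0.1576
```

Converted, -0.0019 m is -0.0076, -0.0007 m is -0.0028.

```bash
echo '[0.015,-0.0076,-0.0028,0,0,0,0,0.015,0,0,0,0,0,0]' | python3 -m creep>/dev/null; python3 chk.py
echo '[0.015,-0.0076,-0.0032,0,0,0,0,0.015,0,0,0,0,0,0]' | python3 -m creep>/dev/null; python3 chk.py
echo '[0.015,-0.0072,-0.0032,0,0,0,0,0.015,0,0,0,0,0,0]' | python3 -m creep>/dev/null; python3 chk.py
```

```text
t 28.63 theta 289.2 deg (5.047 rad) radius 0.0799 Frad 0.0 Ftan(cw) -7.4 Fz 2.9 w 0.0240 z 0.1576
t 28.80 theta 290.7 deg (5.073 rad) radius 0.0799 Frad 0.1 Ftan(cw) -6.8 Fz 2.9 w 0.0246 z 0.1576
t 28.97 theta 292.1 deg (5.098 rad) radius 0.0799 Frad 0.1 Ftan(cw) -7.0 Fz 2.5 w 0.0250 z 0.1576
```

Converted, -0.0018 m is -0.0072, -0.0009 m is -0.0036.

```bash
echo '[0.015,-0.0072,-0.0036,0,0,0,0,0.015,0,0,0,0,0,0]' | python3 -m creep>/dev/null; python3 chk.py
echo '[0.015,-0.0072,-0.0036,0,0,0,0,0.015,0,0,0,0,0,0]' | python3 -m creep>/dev/null; python3 chk.py
echo '[0.015,-0.0072,-0.004,0,0,0,0,0.015,0,0,0,0,0,0]' | python3 -m creep>/dev/null; python3 chk.py
```

```text
t 29.13 theta 293.5 deg (5.122 rad) radius 0.0799 Frad 0.1 Ftan(cw) -6.8 Fz 2.0 w 0.0242 z 0.1576
t 29.30 theta 295.0 deg (5.148 rad) radius 0.0799 Frad 0.2 Ftan(cw) -7.4 Fz 2.6 w 0.0247 z 0.1576
t 29.47 theta 296.4 deg (5.174 rad) radius 0.0799 Frad -0.6 Ftan(cw) -7.5 Fz 2.3 w 0.0243 z 0.1577
```

Converted, -0.0017 m is -0.0068, -0.001 m is -0.004.

```bash
echo '[0.015,-0.0068,-0.004,0,0,0,0,0.015,0,0,0,0,0,0]' | python3 -m creep>/dev/null; python3 chk.py
echo '[0.015,-0.0068,-0.0044,0,0,0,0,0.015,0,0,0,0,0,0]' | python3 -m creep>/dev/null; python3 chk.py
echo '[0.015,-0.0068,-0.0044,0,0,0,0,0.015,0,0,0,0,0,0]' | python3 -m creep>/dev/null; python3 chk.py
```

```text
t 29.63 theta 297.9 deg (5.199 rad) radius 0.0799 Frad 0.1 Ftan(cw) -7.1 Fz 2.2 w 0.0247 z 0.1577
t 29.80 theta 299.3 deg (5.224 rad) radius 0.0799 Frad -0.5 Ftan(cw) -6.2 Fz 1.2 w 0.0247 z 0.1577
t 29.97 theta 300.8 deg (5.249 rad) radius 0.0798 Frad -0.6 Ftan(cw) -6.5 Fz 2.7 w 0.0247 z 0.1577
```

Converted, -0.0016 m is -0.0064, -0.0011 m is -0.0044.

```bash
echo '[0.015,-0.0064,-0.0044,0,0,0,0,0.015,0,0,0,0,0,0]' | python3 -m creep>/dev/null; python3 chk.py
echo '[0.015,-0.0064,-0.0044,0,0,0,0,0.015,0,0,0,0,0,0]' | python3 -m creep>/dev/null; python3 chk.py
echo '[0.015,-0.0064,-0.0048,0,0,0,0,0.015,0,0,0,0,0,0]' | python3 -m creep>/dev/null; python3 chk.py
```

```text
t 30.13 theta 302.1 deg (5.273 rad) radius 0.0798 Frad -0.1 Ftan(cw) -6.7 Fz 2.0 w 0.0246 z 0.1577
t 30.30 theta 302.5 deg (5.280 rad) radius 0.0798 Frad -0.1 Ftan(cw) -10.0 Fz 2.3 w 0.0245 z 0.1577
t 30.47 theta 302.9 deg (5.287 rad) radius 0.0798 Frad 1.1 Ftan(cw) -12.5 Fz 2.8 w 0.0245 z 0.1577
```

Converted, -0.0016 m is -0.0064, -0.0012 m is -0.0048.

```bash
echo '[0.015,-0.0064,-0.0048,0,0,0,0,0.015,0,0,0,0,0,0]' | python3 -m creep>/dev/null; python3 chk.py
echo '[0.015,-0.006,-0.0052,0,0,0,0,0.015,0,0,0,0,0,0]' | python3 -m creep>/dev/null; python3 chk.py
echo '[0.015,-0.006,-0.0052,0,0,0,0,0.015,0,0,0,0,0,0]' | python3 -m creep>/dev/null; python3 chk.py
```

```text
t 30.63 theta 303.3 deg (5.294 rad) radius 0.0799 Frad 1.1 Ftan(cw) -15.3 Fz 4.1 w 0.0244 z 0.1577
t 30.80 theta 303.8 deg (5.302 rad) radius 0.0799 Frad 1.1 Ftan(cw) -17.8 Fz 3.9 w 0.0247 z 0.1578
t 30.97 theta 304.2 deg (5.310 rad) radius 0.0799 Frad 2.4 Ftan(cw) -19.5 Fz 5.0 w 0.0251 z 0.1578
```

The stop is reached at θ≈5.28, where the angle stalls and the force rises. I'll back the load off at once, then release.

```bash
echo '[0.025,0.016,0.0136,0,0,0,0,0.025,0.012,0.0112,0,0,0,0,0.025,0,0,0,0,0,0]' | python3 -m creep>/dev/null; python3 chk.py
echo '[0.05,0,0,0,0,0,0,0.06,0,0,0,0,0,0,0.06,0,0,0,0,0,0,0.06,0,0,0,0,0,0,0.06,0,0,0,0,0,0,0.06,0,0,0,0,0,0,0.06,0,0,0,0,0,0]' | python3 -m creep>/dev/null; python3 chk.py; echo '[0.06,0,0,-0.08,0,0,0,0.06,0,0,-0.14,0,0,0,0.06,0,0,-0.14,0,0,0,0.06,0,0,-0.14,0,0,0,0.06,0,0,-0.12,0,0,0,0.06,0,0,0,0,0,0]' | python3 -m creep;python3 go.py .4 .0 .3
```

```text
t 31.22 theta 303.4 deg (5.296 rad) radius 0.0801 Frad -1.3 Ftan(cw) -6.2 Fz 1.0 w 0.0251 z 0.1576
t 31.80 theta 306.0 deg (5.341 rad) radius 0.0811 Frad 0.3 Ftan(cw) 0.1 Fz -0.3 w 0.0579 z 0.1582
time: 32.3
tool_pos: [0.6367, -0.1907, 0.3217]
tool_rot: [0.008, 0.453, 0.892, 0.0]
contact_force: [0.4, 0.4, 1.0]
width: 0.0601
finger_force: 0.0
t 32.3 p [ 0.6367 -0.1907  0.3217] yaw 36.16 F [0.4 0.4 1. ] j6 -1.09
rot [0. 0. 0.] shift [ 0.2939 -0.0788  0.0173]
```

Converted, 0.04 m is 0.16, 0.035 m is 0.14.

```bash
echo '[0.06,0.14,0,0,0,0,0,0.06,0.16,0,0,0,0,0,0.06,0.16,0,0,0,0,0,0.06,0.16,0,0,0,0,0,0.06,0.16,0,0,0,0,0,0.06,0.16,0,0,0,0,0,0.06,0.14,0,0,0,0,0,0.06,0,0,0,0,0,0,0.06,0,0,0,0,0,0]' | python3 -m creep
python3 - <<'E'
from h import *
p,d=cam('top'); s,ds=cam('scene')
save('f1',np.hstack([cv2.resize(p[195:285,365:455],(400,400),interpolation=cv2.INTER_CUBIC),cv2.resize(s[205:295,185:275],(400,400),interpolation=cv2.INTER_CUBIC)]))
E
```

```text
time: 33.05
tool_pos: [0.4726, 0.0304, 0.3135]
tool_rot: [0.0, 0.451, 0.892, 0.0]
contact_force: [0.9, 0.3, -0.3]
width: 0.0599
finger_force: 0.0
```

View pics/f1.png

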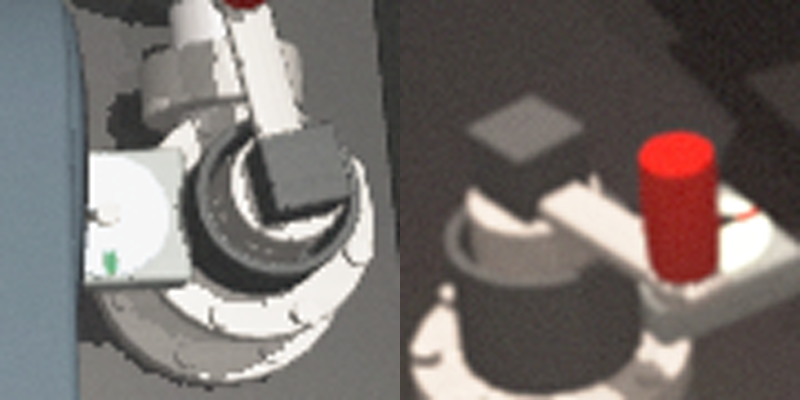

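The final view shows the crank seated in the collar. In the scene view the black pointer (728,220) runs straight into the red mark (750,213), and in the top view it points to station +y. Next: a numeric check of the seating, then hand in.

```bash
echo '[0.06,0,0,0,0,0,0,0.06,0,0,0,0,0,0,0.06,0,0,0,0,0,0,0.06,0,0,0,0,0,0]' | python3 -m creep >/dev/null; python3 - <<'E'
from h import *
p,d=load('top')
u,v=int(365+300/4.444),int(195+160/4.444); print('head top',atd('top',u,v,d[v,u]).round(4),'expect z .198')
print(env.close_job())
E
```

```text
head top [ 0.5548 -0.189   0.1992] expect z .198
the job is handed in; nothing more can be done
None
```

The valve is wound clockwise to its firm stop with the dial pointer on the red mark, the crank is left seated on the drive, and the job is handed in at about 33 s; the knob force briefly reached 19.5 N at the stop, just under the 20 N limit.

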